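# Transfer four pistons to the storage rack in engine order

## Task

Move the four pistons from the wooden strip-down rack to the grey storage rack, one to a pocket, keeping their order counted from the red ends: the piston nearest the red end of the wooden rack goes into the pocket nearest the red end of the grey rack, and so on down the row. Stand each one upright, crown up, flat on the floor of its pocket and let go of it; never let a piston topple or fall onto the bench.

Things in the scene. Friction and masses are not known exactly. Their poses are not given: they have to be found in the camera images.
- strip_rack: Wooden strip-down rack, the start: a fixed flat board 318 x 78 x 16 mm with a red end block at one end, on the left or right of the bench; red end away from the robot. Origin on the underside, mid-row; x along the row towards the red end, y across, z up. Places at x = +105 (nearest the red end), +35, -35, -105 mm, y = 0, each with a coloured pad.
- storage_rack: Grey storage rack, the destination, fixed, 318 x 78 mm, on the other side; its red end block is at the end towards the robot. Origin on the underside, mid-row; x towards its red end, y across, z up. Four 64 x 64 mm pockets with dark floors centred at x = +105 (nearest the red end), +35, -35, -105 mm, y = 0; floors at z = 16 mm; ribs round them 6-7 mm wide, tops at z = 20 mm.
- pad_blue: The blue pad, a 64 x 64 mm square, 3 mm thick, fixed on the wooden rack under the blue piston; it stays there and shows where in the row that piston came from. Origin at the centre of its underside, z up, x along the row towards the red end.
- pad_yellow: The yellow pad, a 64 x 64 mm square, 3 mm thick, fixed on the wooden rack under the yellow piston; it stays there and shows where in the row that piston came from. Origin at the centre of its underside, z up, x along the row towards the red end.
- pad_green: The green pad, a 64 x 64 mm square, 3 mm thick, fixed on the wooden rack under the green piston; it stays there and shows where in the row that piston came from. Origin at the centre of its underside, z up, x along the row towards the red end.
- pad_black: The black pad, a 64 x 64 mm square, 3 mm thick, fixed on the wooden rack under the black piston; it stays there and shows where in the row that piston came from. Origin at the centre of its underside, z up, x along the row towards the red end.
- piston_blue: The piston with a blue paint disc on its crown: a loose, upright, plain round aluminium piston 44 mm in diameter and 44 mm high, about 110 g, with three thin ring grooves near the top. Origin at the centre of its underside, z up along its axis (crown up); any yaw. It stands near the middle of the blue pad, its underside 19 mm above the bench.
- piston_yellow: The piston with a yellow paint disc on its crown: a loose, upright, plain round aluminium piston 44 mm in diameter and 44 mm high, about 110 g, with three thin ring grooves near the top. Origin at the centre of its underside, z up along its axis (crown up); any yaw. It stands near the middle of the yellow pad, its underside 19 mm above the bench.
- piston_green: The piston with a green paint disc on its crown: a loose, upright, plain round aluminium piston 44 mm in diameter and 44 mm high, about 110 g, with three thin ring grooves near the top. Origin at the centre of its underside, z up along its axis (crown up); any yaw. It stands near the middle of the green pad, its underside 19 mm above the bench.
- piston_black: The piston with a black paint disc on its crown: a loose, upright, plain round aluminium piston 44 mm in diameter and 44 mm high, about 110 g, with three thin ring grooves near the top. Origin at the centre of its underside, z up along its axis (crown up); any yaw. It stands near the middle of the black pad, its underside 19 mm above the bench.

How it is judged:
By the outcome, as a careful person would: the job done as asked, in the order asked, and still so for the second after the job is handed in, with the robot touching nothing.
It also fails if it takes over 102 s, if anything falls off the work surface, if the arm or the gripper's body presses on something with over 40 N, if the wrist force passes 120 N, or if a joint passes its speed limit or range.

## Robot

A 6-joint arm with a two-finger parallel gripper is mounted at the origin on the work surface. World frame = base frame: x ahead of the robot, y to its left, z up, the work surface at z = 0. Lengths are in m, angles in degrees, forces in N, time in s.
With the tool pointing down it reaches from about 0.3 to 0.85 m from the base axis. Payload 5.4 kg.
Tool frame: the origin (TCP) lies midway between the tips of the shut fingers; the grasp point (between the pads) lies 19 mm behind it; z points along the fingers, y is the direction in which the jaws open and shut (so a half turn about z gives the same grasp; the last joint's range is limited). The gripper opens to 85 mm and grips with 20 to 120 N. Pads are 22 mm wide; open, the fingers measure 114 mm over their backs; the gripper's body (76 mm by 85 mm) begins 54 mm behind the grasp point. The pads swing forward as they close: fully open they stand 13 mm farther back than shut.
Start: joints at [52.363, 9.076, 91.501, -0, 79.423, -12.038], TCP at [0.248, 0.519, 0.231] pointing down, gripper open.
Joint ranges: [-166.64, 166.64], [-54.1, 131.32], [10.49, 154.53], [-73.88, 253.88], [9.74, 151.15], [-171.62, 171.62]. Speed limits (degrees/s): [147.25, 147.25, 180, 180, 180, 180].

## Interface

Orientations are given as a 3x3 rotation matrix whose columns are the frame's x, y, z axes.
In Python, from bench import status, viewer, arm gives the robot as it stands.
- The arm moves only by the tool servo_tool, never from a script. Its argument "motion" is a list that holds one entry, the list of rows, each a list of 5 numbers: the shift along the tool's x, y, z in mm, then the turn about the tool's z in degrees, then the finger opening in mm, from 0 to 85.4. In form: [[[tx, ty, tz, twist, grip], ...]]. A call has 1 to 12 rows; each row shifts and turns the pose as measured when the row begins, along the tool's axes as they then stand; what a row does not reach is not made up. A row lasts 1/12 s, in which the tool goes at most 41.7 mm and 7.16 degrees, less where a joint would pass 70% of its speed; a pose out of reach is approached as far as the arm can. A call is refused whole if a number of a shift passes 41.7 or a number of a turn 7.16, either way. A call with a gripper value outside its range is refused whole. The fingers move at their own pace and stop on an object; "force" is the grip in N (left out, the last holds). Time passes only in rows, so rows that do not move let the fingers close. It gives the time, the measured TCP pose, the force and the opening at its end, in the units of the state.
- status.read_state(): the state, without advancing time (a new reading comes with each control period).
- viewer.snapshot(name): name is "side" or "top"; returns a dict with "pixels" (384x512x3 uint8, blue, green, red), "fovy" (degrees; the focal length in pixels is half the picture's height over the tangent of half this angle, whatever the lens; pixels are square), "cx", "cy" (the principal point, pixels), "k1" (the pictures are not rectified: a ray, as slopes to the right and down, at radius r is drawn at 1 + k1 r^2 times it, then the intrinsics apply), "origin" and "attitude" of the camera in the world. Camera axes: x right, y up, looking along -z (the intrinsics and any distortion apply to the point x, -y, -z); pixel columns grow to the right and rows downward; lengths in m; the calibration is good to about 2 mm. A picture is of the moment at which its call begins. There is no depth.
- arm.finish_job(): hands the job in, once; it reports no verdict.
Trained networks look in the newest picture that a camera, given by its name, has taken for a name from the list of things; names that differ only in an ending like _2 or _b are one class to them, and where a whole thing is asked for, a point or a joint stands for the part that bears it (a point fixed in the world has none). Each returns a list of dicts, best first, with "p" (0 to 1); they miss things now and then, are a little off and sometimes report something else, mostly with a low value. They report only what shows in the picture. A call takes as long as a camera call.
- viewer.look_for(camera, label): "extent" ([left, top, width, height] in pixels, round what is visible of it).
- viewer.outline_of(camera, label): "pixels" (384x512 bool, what is visible of it) and "extent" ([left, top, width, height] in pixels, round what is visible of it).
- viewer.tip_of(camera, label): "pixel" ([column, row] in pixels: a listed point, or the origin of a listed thing).
The state is a dict: "t": time; "joints": joint angles; "joint_vel": joint speeds; "tau": joint torques, N m; "position": TCP position; "ee_rot": TCP orientation; "contact_force": force on the tool from outside, world axes, zero at the start; "torque": the same for the moment, N m; "width": finger opening in m.
Only numpy, scipy, OpenCV 4.12 (cv2) and the standard library are available. Lean on these libraries where they do the work, as an engineer would, in place of code of your own. Each camera call takes 0.05 s, during which the arm holds its last target.

## Working session

There is one attempt and no reset: what is moved stays moved. The work goes in short steps, Python scripts to look and compute and a tool call to move; the robot and the scene stay as the last step left them, time stands still between calls to the robot, and variables do not carry over. Pictures are saved under pics/ and viewed, and the job is handed in when it is done.

Besides the shell and the picture viewer there is one more tool, called after "Request:" as name(argument=value, ...) on one line, values as JSON. servo_tool: Moves the arm, as the interface text tells. Its arguments: {"type":"object","properties":{"motion":{"type":"array","items":{"type":"array","items":{"type":"array","items":{"type":"number"}}}},"force":{"type":"number"}},"required":["motion"]}

```bash
ls; mkdir -p pics
python3 - <<'E'
from bench import status, viewer, arm
import cv2
s=status.read_state(); print(s)
for c in ("top","side"):
    d=viewer.snapshot(c); cv2.imwrite(f"pics/{c}0.png",d["pixels"]); print(c,{k:d[k] for k in d if k!="pixels"})
    for n in ["strip_rack","storage_rack"]+[a+b for a in("piston_","pad_") for b in("blue","yellow","green","black")]:
        print(n,[(r["extent"],round(r["p"],2)) for r in viewer.look_for(c,n)][:2],[(r["pixel"],round(r["p"],2)) for r in viewer.tip_of(c,n)][:2])
E
```

```text
pics
{'t': 0.0, 'joints': array([ 5.23638881e+01,  9.11275697e+00,  9.15725492e+01, -5.66890295e-04,
        7.94242419e+01, -1.20383312e+01]), 'joint_vel': array([-0.07893631, -0.08036086, -0.02178566, -0.02604011,  0.06618891,
       -0.03517276]), 'tau': array([-1.46363432e-04, -3.96029055e+01, -3.31415284e+01, -5.57004259e-04,
        8.92225042e-03,  1.66668070e-05]), 'position': array([0.2480755 , 0.51805804, 0.23031258]), 'ee_rot': array([[-9.01849825e-01,  4.32048085e-01, -1.15983336e-03],
       [ 4.32049467e-01,  9.01848628e-01, -1.52003980e-03],
       [ 3.89263844e-04, -1.87195301e-03, -9.99998172e-01]]), 'contact_force': array([-0.87818635, -0.7366285 , -0.57541001]), 'torque': array([0.0117223 , 0.06524197, 0.00144205]), 'width': 0.08530613122260772}
top {'fovy': 49.995367892983666, 'cx': 253.14064097173582, 'cy': 188.0812084913722, 'k1': -0.13800845530455463, 'origin': array([ 0.46336562, -0.02211428,  0.91558615]), 'attitude': array([[ 0.02527037,  0.99413301, -0.10517117],
       [-0.99961082,  0.02637187,  0.00909568],
       [ 0.01181588,  0.10490039,  0.99441254]]
[... 1453 characters left out ...]
1)]
piston_blue [([125.7, 237.7, 31.4, 30.7], 0.95), ([198.3, 256.6, 34.1, 34.4], 0.58)] [([141.3, 260.4], 0.72)]
piston_yellow [([246.3, 268.3, 27.8, 37.9], 0.7)] [([263.0, 292.6], 0.7)]
piston_green [([203.0, 257.7, 28.7, 33.9], 0.97), ([247.5, 267.0, 28.1, 39.8], 0.61)] [([218.7, 278.8], 0.74)]
piston_black [([168.8, 246.4, 23.1, 32.9], 0.67), ([156.1, 256.1, 50.6, 36.5], 0.32)] [([184.0, 271.1], 0.69)]
pad_blue [([125.5, 249.4, 41.8, 32.6], 0.9)] []
pad_yellow [] [([261.1, 290.9], 0.58), ([147.1, 262.9], 0.46)]
pad_green [([196.0, 267.9, 46.2, 32.2], 0.78)] [([220.6, 283.6], 0.83)]
pad_black [([160.7, 256.8, 44.6, 35.5], 0.95), ([122.6, 247.5, 44.3, 33.7], 0.49)] [([180.2, 273.2], 0.92)]
```

```bash
python3 -c "
import cv2
a=cv2.imread('pics/top0.png');cv2.imwrite('pics/top0c.png',cv2.resize(a[90:290,100:390],None,fx=2.7,fy=2.7,interpolation=cv2.INTER_CUBIC))"
```

```text
(no output)
```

View pics/side0.png

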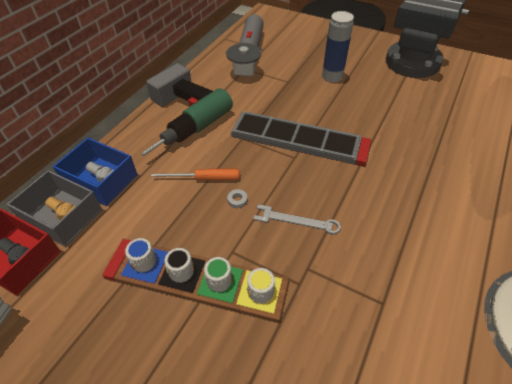

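```bash
sleep 1
```

```text
(no output)
```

View pics/top0c.png

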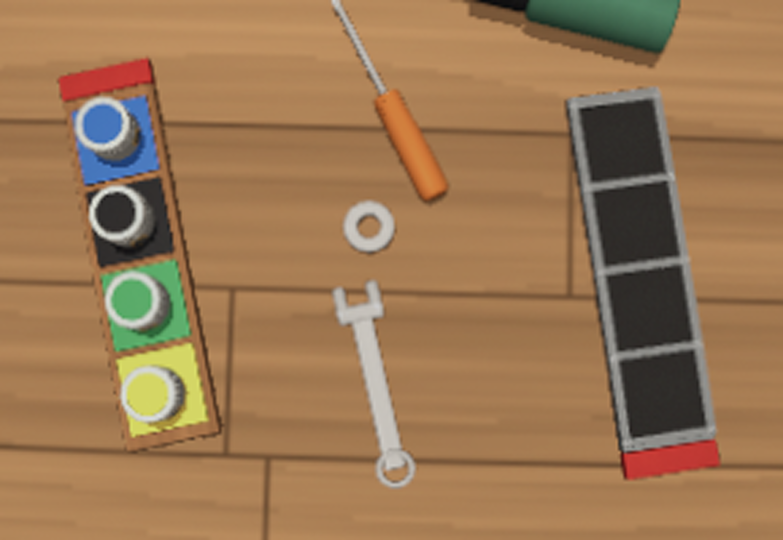

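```bash
cat > h.py <<'E'
import numpy as np, cv2
from bench import status, viewer, arm
def ray2plane(d,uv,z):
    uv=np.atleast_2d(np.float64(uv)); f=192/np.tan(np.radians(d["fovy"]/2))
    p=(uv-[d["cx"],d["cy"]])/f
    K=np.eye(3); n=cv2.undistortPointsIter(p[:,None],K,np.array([d["k1"],0,0,0.]),None,None,(3,50,1e-12))[:,0]
    r=np.c_[n[:,0],-n[:,1],-np.ones(len(n))]@d["attitude"].T
    o=d["origin"]; return o+r*((z-o[2])/r[:,2])[:,None]
def project(d,P):
    q=(np.atleast_2d(P)-d["origin"])@d["attitude"]; s=np.c_[q[:,0],-q[:,1]]/-q[:,2:]
    s=s*(1+d["k1"]*(s**2).sum(1,keepdims=True)); f=192/np.tan(np.radians(d["fovy"]/2))
    return s*f+[d["cx"],d["cy"]]
E
cat > loc.py <<'E'
from h import *
from scipy.optimize import least_squares
for c in ("top","side"):
    d=viewer.snapshot(c); im=d["pixels"]; hsv=cv2.cvtColor(im,cv2.COLOR_BGR2HSV)
    H,S,V=[hsv[...,i].astype(int) for i in range(3)]
    # white ring (low sat bright) holds disc: discs = comps whose ring surrounds
    cols={"blue":(S>100)&(H>100)&(H<130),"yellow":(S>90)&(H>24)&(H<36),"green":(S>80)&(H>45)&(H<80),"black":V<70}
    for n,m in cols.items():
        e=[r["extent"] for r in viewer.look_for(c,"piston_"+n)][0]
        x,y,w,h=[int(round(v)) for v in e]
        if c=="top": x0,x1,y0,y1=x-4,x+w+4,y-4,y+h+4
        else: x0,x1,y0,y1=x-3,x+w+3,y-3,y+h//2+6
        k,l,st,ce=cv2.connectedComponentsWithStats(m[y0:y1,x0:x1].astype(np.uint8),connectivity=4)
        for i in range(1,k):
            if st[i,4]>30:
                uv=ce[i]+[x0,y0]; print(c,n,"area",st[i,4],st[i,:4]+[x0,y0,0,0],uv.round(1),ray2plane(d,uv,.063)[0].round(4))
    # pockets
    m=(V<70).astype(np.uint8)
    x,y,w,h=[int(round(v)) for v in viewer.look_for(c,"storage_rack")[0]["extent"]]
    k,l,st,ce=cv2.connectedComponentsWithStats(m,connectivity=4)
    for i in range(1,k):
        if st[i,4]>100 and x<=ce[i][0]<=x+w and y<=ce[i][1]<=y+h: print(c,"pocket",st[i,4],ce[i].round(1),ray2plane(d,ce[i],.016)[0].round(4))
E
python3 loc.py
```

```text
top blue area 286 [129 126  27  28] [145.8 143.9] [0.6417 0.2003 0.063 ]
top blue area 162 [131 129  14  14] [137.5 135.4] [0.6599 0.2196 0.063 ]
top yellow area 277 [143 221  30  27] [162.3 229.1] [0.4632 0.1561 0.063 ]
top yellow area 186 [147 228  15  16] [154.  235.8] [0.4488 0.1728 0.063 ]
top yellow area 47 [147 244  13   7] [151.8 247.9] [0.4237 0.1765 0.063 ]
top green area 207 [141 187  23  29] [155.9 203.8] [0.5152 0.1719 0.063 ]
top green area 166 [141 194  15  14] [148.4 200.6] [0.5215 0.1881 0.063 ]
top black area 205 [135 156  23  29] [149.6 174.3] [0.5769 0.1885 0.063 ]
top black area 158 [136 161  14  15] [142.3 168.1] [0.5896 0.2047 0.063 ]
top pocket 739 [329.9 141.6] [ 0.668  -0.1999  0.016 ]
top pocket 754 [335.2 172.2] [ 0.5988 -0.212   0.016 ]
top pocket 763 [340.  203.7] [ 0.529 -0.223  0.016]
top pocket 786 [344.9 235.4] [ 0.4594 -0.2344  0.016 ]
side blue area 225 [129 241  19  16] [137.7 248.4] [0.6583 0.2233 0.063 ]
side blue area 61 [154 249   8  10] [158.  253.7] [0.6215 0.2154 0.063 ]
side yellow area 89 [243 270   8  22] [245.6 281.4] [0.4669 0.1903 0.063 ]
side yellow area 306 [251 270  20  19] [260.6 279.3] [0.4476 0.1757 0.063 ]
side yellow area 74 [274 277   7  15] [277.3 283.1] [0.4212 0.169  0.063 ]
side green area 259 [208 260  19  17] [217. 268.] [0.5198 0.1915 0.063 ]
side green area 33 [231 267   3  13] [232.2 272.4] [0.4938 0.1867 0.063 ]
side black area 229 [168 251  19  16] [177.2 258.5] [0.5876 0.2079 0.063 ]Traceback (most recent call last):
  File "loc.py", line 19, in <module>
    x,y,w,h=[int(round(v)) for v in viewer.look_for(c,"storage_rack")[0]["extent"]]
                                    ~~~~~~~~~~~~~~~~~~~~~~~~~~~~~~~~~^^^
IndexError: list index out of range
```

Run:
```python
from h import *
d=viewer.snapshot("side"); V=cv2.cvtColor(d["pixels"],cv2.COLOR_BGR2HSV)[...,2]
k,l,st,ce=cv2.connectedComponentsWithStats((V<70).astype(np.uint8),connectivity=4)
for i in range(1,k):
    if st[i,4]>100 and 228<=ce[i][0]<=372 and 111<=ce[i][1]<=168: print(st[i,4],ce[i].round(1),ray2plane(d,ce[i],.016)[0].round(4))
# pads as check
for n in("blue","yellow","green","black"):
    for c in("top","side"):
        d=viewer.snapshot(c) if n=="blue" else D[c]
        if n=="blue":
            D=globals().setdefault("D",{}); D[c]=d
        r=viewer.tip_of(c,"pad_"+n)
        if r: print(n,c,ray2plane(d,r[0]["pixel"],.016)[0].round(4),round(r[0]["p"],2))
print(status.read_state()["t"])
```

```text
438 [252.6 123.9] [ 0.6665 -0.1985  0.016 ]
455 [280.6 130. ] [ 0.597  -0.2098  0.016 ]
483 [309.7 136.3] [ 0.5275 -0.2215  0.016 ]
494 [292.  147.3] [ 0.5484 -0.1689  0.016 ]
515 [340.  142.8] [ 0.4579 -0.2331  0.016 ]
blue top [0.6562 0.2273 0.016 ] 0.79
blue side [0.6494 0.2182 0.016 ] 0.69
yellow top [0.4521 0.1741 0.016 ] 0.88
yellow side [0.4446 0.1736 0.016 ] 0.59
green top [0.5229 0.1855 0.016 ] 0.72
green side [0.518  0.1895 0.016 ] 0.68
black top [0.5844 0.2048 0.016 ] 0.85
black side [0.5901 0.206  0.016 ] 0.75
3.25
```

Request:
servo_tool(motion=[[[0,0,0,-6.4,85],[0,0,0,-6.4,85],[0,0,0,-6.4,85],[0,0,0,-6.4,85],[0,0,0,-6.4,85],[0,0,0,-6.4,85],[-26,-29,0,0,85],[-26,-29,0,0,85],[-26,-29,0,0,85],[-26,-29,0,0,85],[-26,-29,0,0,85],[-26,-29,0,0,85]]], force=40)

```text
t: 4.25
position: [0.4443, 0.391, 0.2314]
ee_rot: [[-0.963, -0.27, -0.001], [-0.27, 0.963, 0.003], [0.0, 0.004, -1.0]]
contact_force: [0.7, 1.2, -0.1]
width: 0.0849
```

```bash
cat > go.py <<'E'
import sys
from h import *
s=status.read_state(); R=s["ee_rot"]
T=dict(b=(.659,.2215,12.6),k=(.5886,.2063,12.6),g=(.5207,.1898,12.6),y=(.4482,.1743,12.6),
 p1=(.4587,-.2338,9.4),p2=(.528,-.2222,9.4),p3=(.598,-.211,9.4),p4=(.667,-.199,9.4))
x,y,a=T[sys.argv[1]]; z=float(sys.argv[2])
# yaw so tool y = a+90
cur=np.degrees(np.arctan2(R[1,1],R[0,1])); tw=-(a+90-cur)
t=np.radians(a); Rt=np.array([[-np.cos(t),-np.sin(t),0],[-np.sin(t),np.cos(t),0],[0,0,-1]])
d=np.array([x,y,z])-s["position"]
print("t",round(s["t"],2),"pos",s["position"].round(4),"twist",round(tw,2),"in cur axes mm",(1e3*R.T@d).round(1),"in target axes",(1e3*Rt.T@d).round(1),"w",s["width"].round(4),"F",s["contact_force"].round(1),"tilt",R[:2,2].round(4),"q",s["joints"].round(0))
E
python3 go.py b .15
```

```text
Traceback (most recent call last):
  File "go.py", line 11, in <module>
    print("t",round(s["t"],2),"pos",s["position"].round(4),"twist",round(tw,2),"in cur axes mm",(1e3*R.T@d).round(1),"in target axes",(1e3*Rt.T@d).round(1),"w",s["width"].round(4),"F",s["contact_force"].round(1),"tilt",R[:2,2].round(4),"q",s["joints"].round(0))
                                                                                                                                                                ^^^^^^^^^^^^^^^^
AttributeError: 'float' object has no attribute 'round'
```

```bash
sed -i 's/s\["width"\].round(4)/round(s["width"],4)/' go.py; python3 go.py b .15
```

```text
t 4.25 pos [0.4443 0.391  0.2314] twist 3.05 in cur axes mm [-161.1 -221.4   80.5] in target axes [-172.6 -212.2   81.4] w 0.0849 F [ 0.7  1.2 -0.1] tilt [-0.0014  0.0034] q [ 30.  11.  89.   0.  80. -76.]
```

Request:
servo_tool(motion=[[[0,0,0,3,85],[0,0,0,0,85],[-21.5,-26.5,8,0,85],[-21.5,-26.5,8,0,85],[-21.5,-26.5,8,0,85],[-21.5,-26.5,8,0,85],[-21.5,-26.5,8,0,85],[-21.5,-26.5,8,0,85],[-21.5,-26.5,8,0,85],[-21.5,-26.5,8,0,85],[0,0,0,0,85],[0,0,0,0,85]]])

```text
t: 5.25
position: [0.6701, 0.2159, 0.1642]
ee_rot: [[-0.973, -0.233, 0.002], [-0.233, 0.973, 0.006], [-0.003, 0.005, -1.0]]
contact_force: [-0.2, 0.7, 0.2]
width: 0.085
```

```bash
python3 go.py b .1
python3 - <<'E'
from h import *
for c in("top","side"): cv2.imwrite(f"pics/{c}1.png",viewer.snapshot(c)["pixels"])
E
```

```text
t 5.25 pos [0.6701 0.2159 0.1642] twist 0.86 in cur axes mm [ 9.7  7.7 64.2] in target axes [ 9.6  7.8 64.2] w 0.085 F [-0.2  0.7  0.2] tilt [0.0016 0.0055] q [  8.  31.  72.   0.  77. -96.]
```

View pics/side1.png

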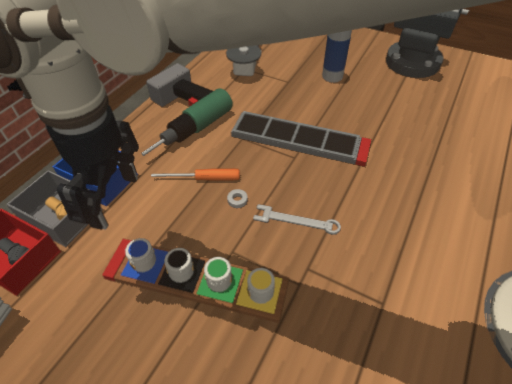

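Request:
servo_tool(motion=[[[5,4,0,0.8,85],[4,3,0,0,85],[1,1,10,0,85],[0,0,15,0,85],[0,0,15,0,85],[0,0,10,0,85],[0,0,5,0,85],[0,0,0,0,85],[0,0,0,0,85]]])

```text
t: 6.1
position: [0.651, 0.2321, 0.1098]
ee_rot: [[-0.973, -0.231, 0.005], [-0.231, 0.973, 0.007], [-0.007, 0.006, -1.0]]
contact_force: [-0.4, -0.1, -0.3]
width: 0.0849
```

```bash
python3 go.py b .026
```

```text
t 6.1 pos [0.651  0.2321 0.1098] twist 0.76 in cur axes mm [ -4.8 -12.6  83.7] in target axes [ -5.5 -12.   83.8] w 0.0849 F [-0.4 -0.1 -0.3] tilt [0.0053 0.0071] q [  9.  32.  77.   0.  71. -94.]
```

Request:
servo_tool(motion=[[[-3,-6,0,0.7,85],[-2,-4,0,0,85],[0,0,0,0,85],[0,0,0,0,85]]])

```text
t: 6.43
position: [0.6603, 0.2226, 0.1122]
ee_rot: [[-0.976, -0.218, 0.009], [-0.218, 0.976, 0.007], [-0.011, 0.005, -1.0]]
contact_force: [0.3, -0.5, -0.0]
width: 0.0851
```

```bash
python3 go.py b .026; python3 -c "
from bench import status;s=status.read_state();print(s['joint_vel'].round(2))"
```

```text
t 6.43 pos [0.6603 0.2226 0.1122] twist -0.02 in cur axes mm [ 2.4 -1.3 86.2] in target axes [ 1.5 -0.8 86.2] w 0.0851 F [ 0.3 -0.5 -0. ] tilt [0.0091 0.0075] q [  9.  32.  76.   0.  71. -94.]
[-0.75 -0.04 -0.94 -0.22 -0.06 -0.19]
```

Request:
servo_tool(motion=[[[1,-0.7,10,0,85],[1,-0.5,15,0,85],[0,0,18,0,85],[0,0,18,0,85],[0,0,12,0,85],[0,0,8,0,85],[0,0,4,0,85],[0,0,0,0,85],[0,0,0,0,85]]])

```text
t: 7.18
position: [0.6619, 0.2209, 0.0238]
ee_rot: [[-0.976, -0.216, 0.015], [-0.216, 0.976, 0.008], [-0.016, 0.005, -1.0]]
contact_force: [0.4, -0.4, 0.2]
width: 0.0849
```

```bash
python3 go.py b .026
python3 - <<'E'
from h import *
for c in("top","side"): cv2.imwrite(f"pics/{c}2.png",cv2.resize(viewer.snapshot(c)["pixels"][90:330,60:320],None,fx=2.2,fy=2.2))
E
```

```text
t 7.18 pos [0.6619 0.2209 0.0238] twist -0.1 in cur axes mm [ 2.7  1.3 -2.3] in target axes [ 2.7  1.3 -2.2] w 0.0849 F [ 0.4 -0.4  0.2] tilt [0.0145 0.0084] q [  8.  38.  78.   0.  63. -94.]
```

View pics/side2.png

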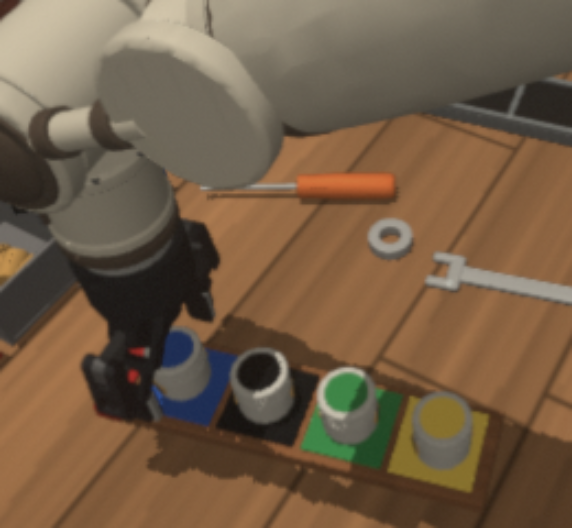

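Request:
servo_tool(motion=[[[2,1,-2,0,85],[0,0,0,0,85],[0,0,0,0,40],[0,0,0,0,40],[0,0,0,0,40],[0,0,0,0,40],[0,0,0,0,40],[0,0,0,0,40],[0,0,0,0,40],[0,0,0,0,40]]], force=40)

```text
t: 8.12
position: [0.6626, 0.2221, 0.031]
ee_rot: [[-0.976, -0.217, 0.022], [-0.217, 0.976, 0.01], [-0.024, 0.005, -1.0]]
contact_force: [0.2, -0.1, 1.7]
width: 0.0433
```

```bash
python3 go.py b .026
```

```text
t 8.12 pos [0.6626 0.2221 0.031 ] twist -0.08 in cur axes mm [3.7 0.1 4.9] in target axes [3.6 0.2 5. ] w 0.0433 F [ 0.2 -0.1  1.7] tilt [0.0225 0.0096] q [  8.  37.  78.   0.  63. -94.]
```

Request:
servo_tool(motion=[[[0,0,-20,0,40],[0,0,-36,0,40],[0,0,-36,0,40],[0,-20,-10,0,40],[15,-37,0,1.6,40],[15,-37,0,1.6,40],[15,-37,0,0,40],[15,-37,0,0,40],[15,-37,0,0,40],[15,-37,0,0,40]]])

```text
t: 8.95
position: [0.6123, -0.0339, 0.1311]
ee_rot: [[-0.985, -0.173, 0.019], [-0.173, 0.985, 0.01], [-0.021, 0.007, -1.0]]
contact_force: [1.8, -0.2, -1.0]
width: 0.0432
```

```bash
python3 go.py p1 .1
python3 - <<'E'
from h import *
for c in("side",): cv2.imwrite(f"pics/{c}3.png",viewer.snapshot(c)["pixels"])
E
```

```text
t 8.95 pos [ 0.6123 -0.0339  0.1311] twist 0.55 in cur axes mm [ 186.4 -170.6   26. ] in target axes [ 184.2 -172.2   31.1] w 0.0432 F [ 1.8 -0.2 -1. ] tilt [0.0195 0.0104] q [ -15.   19.   91.    1.   69. -115.]
```

View pics/side3.png

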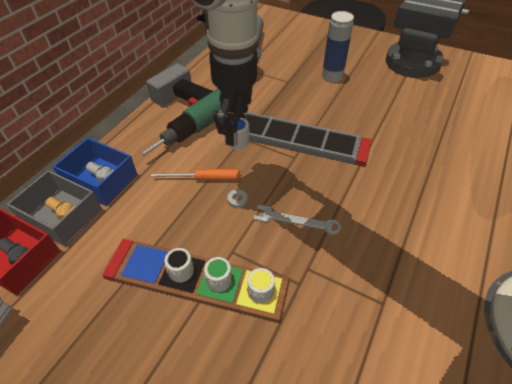

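```bash
python3 go.py p1 .1;python3 go.py p1 .1
```

```text
t 9.0 pos [ 0.6111 -0.0417  0.1308] twist 0.25 in cur axes mm [ 183.  -163.9   27.1] in target axes [ 181.7 -164.7   30.8] w 0.043 F [ 1.8 -5.3 -2. ] tilt [0.0179 0.0052] q [ -15.   19.   91.    1.   69. -115.]
t 9.0 pos [ 0.6111 -0.0417  0.1308] twist 0.25 in cur axes mm [ 183.  -163.9   27.1] in target axes [ 181.7 -164.7   30.8] w 0.043 F [ 1.8 -5.3 -2. ] tilt [0.0179 0.0052] q [ -15.   19.   91.    1.   69. -115.]
```

Request:
servo_tool(motion=[[[28,-25,4,0.2,40],[28,-25,5,0,40],[28,-25,5,0,40],[28,-25,5,0,40],[28,-25,5,0,40],[20,-18,3,0,40],[10,-10,0,0,40],[2,-2,0,0,40],[0,0,0,0,40]]])

```text
t: 9.75
position: [0.4621, -0.2282, 0.0984]
ee_rot: [[-0.988, -0.156, 0.02], [-0.156, 0.988, 0.006], [-0.02, 0.003, -1.0]]
contact_force: [-0.6, -0.2, -1.5]
width: 0.0431
```

```bash
python3 go.py p1 .028
```

```text
t 9.75 pos [ 0.4621 -0.2282  0.0984] twist -0.4 in cur axes mm [ 5.7 -5.2 70.3] in target axes [ 4.3 -5.  70.4] w 0.0431 F [-0.6 -0.2 -1.5] tilt [0.0196 0.0057] q [ -40.    8.  109.    1.   63. -140.]
```

Request:
servo_tool(motion=[[[1,-3,12,0,40],[1,-2,18,0,40],[0,0,18,0,40],[0,0,10,0,40],[0,0,4,0,40],[0,0,1,0,40]]])

```text
t: 10.25
position: [0.4668, -0.2296, 0.0315]
ee_rot: [[-0.986, -0.163, 0.023], [-0.162, 0.987, 0.005], [-0.024, 0.001, -1.0]]
contact_force: [-0.1, 0.1, -0.5]
width: 0.0433
```

```bash
python3 go.py p1 .028
python3 - <<'E'
from h import *
for c in("side",): 
  d=viewer.snapshot(c);cv2.imwrite(f"pics/{c}4.png",cv2.resize(d["pixels"][60:240,200:420],None,fx=3,fy=3))
  print(viewer.tip_of(c,"piston_blue"),project(d,[.4587,-.2338,.016]))
E
python3 go.py p1 .028
```

```text
t 10.25 pos [ 0.4668 -0.2296  0.0315] twist -0.04 in cur axes mm [ 8.8 -2.9  3.3] in target axes [ 8.7 -2.9  3.5] w 0.0433 F [-0.1  0.1 -0.5] tilt [0.023  0.0051] q [ -40.   15.  110.    1.   55. -140.]
[{'pixel': [336.1, 140.4], 'p': 0.44}] [[339.74565974 142.50828232]]
t 10.35 pos [ 0.4671 -0.2301  0.0324] twist -0.06 in cur axes mm [ 8.9 -2.3  4.2] in target axes [ 8.8 -2.3  4.4] w 0.0432 F [-0.1 -0.  -0.9] tilt [0.0239 0.0043] q [ -40.   15.  109.    1.   55. -140.]
```

View pics/side4.png

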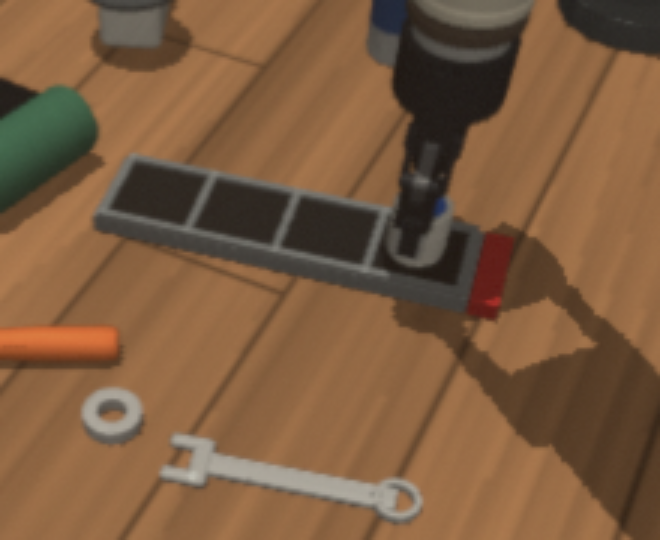

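Request:
servo_tool(motion=[[[3,-2,0,0,40],[2,0,2,0,40],[0,0,3,0,40]]])

```text
t: 10.6
position: [0.4644, -0.2343, 0.0298]
ee_rot: [[-0.986, -0.163, 0.028], [-0.164, 0.987, 0.001], [-0.028, -0.004, -1.0]]
contact_force: [-0.9, 0.0, -0.7]
width: 0.0433
```

```bash
python3 go.py p1 .028
```

```text
t 10.6 pos [ 0.4644 -0.2343  0.0298] twist 0.01 in cur axes mm [5.6 1.4 1.6] in target axes [5.5 1.4 1.8] w 0.0433 F [-0.9  0.  -0.7] tilt [0.028  0.0007] q [ -41.   15.  110.    1.   54. -141.]
```

Request:
servo_tool(motion=[[[1.5,0,2,0,40],[0,0,2,0,40]]])

```text
t: 10.77
position: [0.4636, -0.235, 0.0279]
ee_rot: [[-0.986, -0.163, 0.029], [-0.163, 0.987, 0.001], [-0.029, -0.004, -1.0]]
contact_force: [-10.5, 7.9, 30.0]
width: 0.0425
```

```bash
python3 go.py p1 .028
```

```text
t 10.77 pos [ 0.4636 -0.235   0.0279] twist -0.02 in cur axes mm [ 4.7  2.  -0.3] in target axes [ 4.7  2.  -0.1] w 0.0425 F [-10.5   7.9  30. ] tilt [0.0291 0.0007] q [ -41.   15.  110.    1.   54. -141.]
```

Request:
servo_tool(motion=[[[0,0,-1,0,40],[0,0,-0.5,0,66],[0,0,0,0,66],[0,0,0,0,66],[0,0,0,0,66]]])

```text
t: 11.18
position: [0.4645, -0.2365, 0.0313]
ee_rot: [[-0.986, -0.162, 0.032], [-0.162, 0.987, -0.002], [-0.031, -0.007, -0.999]]
contact_force: [0.1, 0.0, -0.6]
width: 0.0663
```

```bash
python3 go.py k .14
python3 - <<'E'
from h import *
for c in("side",): 
  d=viewer.snapshot(c);cv2.imwrite(f"pics/{c}5.png",cv2.resize(d["pixels"][60:240,200:420],None,fx=3,fy=3))
E
```

```text
t 11.18 pos [ 0.4645 -0.2365  0.0313] twist -3.26 in cur axes mm [-197.7  416.  -105.5] in target axes [-217.7  405.  -108.7] w 0.0663 F [ 0.1  0.  -0.6] tilt [ 0.032  -0.0018] q [ -41.   15.  110.    1.   54. -141.]
```

View pics/side5.png

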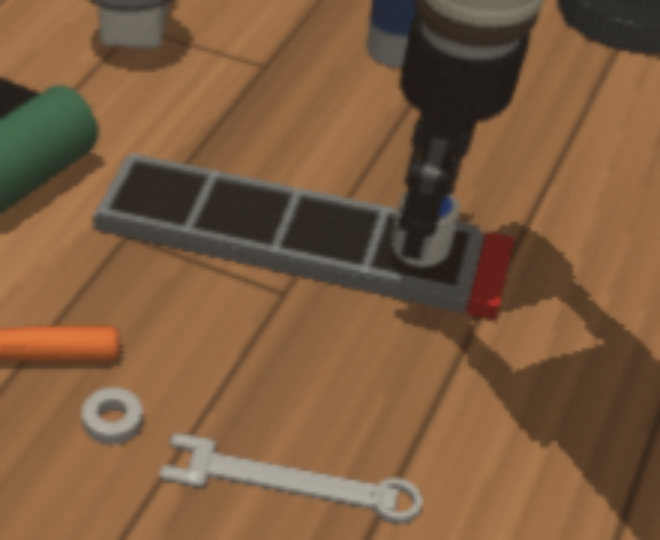

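Request:
servo_tool(motion=[[[0,0,-25,0,85],[0,0,-36,0,85],[0,0,-36,-1.6,85],[-10,20,-8,-1.6,85],[-19,36,0,0,85],[-19,36,0,0,85],[-19,36,0,0,85],[-19,36,0,0,85],[-19,36,0,0,85],[-19,36,0,0,85],[-19,36,0,0,85],[-19,36,0,0,85]]])

```text
t: 12.23
position: [0.5555, 0.1025, 0.1443]
ee_rot: [[-0.978, -0.205, 0.036], [-0.205, 0.979, -0.004], [-0.035, -0.011, -0.999]]
contact_force: [0.9, -1.1, 0.2]
width: 0.0849
```

```bash
python3 go.py k .1
python3 - <<'E'
from h import *
for c in("side",): 
  d=viewer.snapshot(c);cv2.imwrite(f"pics/{c}6.png",d["pixels"])
E
python3 go.py k .1
```

```text
t 12.23 pos [0.5555 0.1025 0.1443] twist -0.76 in cur axes mm [-52.2  95.3  45.1] in target axes [-55.   94.   44.3] w 0.0849 F [ 0.9 -1.1  0.2] tilt [ 0.0361 -0.0041] q [  -2.   11.  100.   -0.   67. -103.]
t 12.28 pos [0.5564 0.1094 0.1446] twist -0.51 in cur axes mm [-50.1  88.3  45.9] in target axes [-52.5  87.6  44.6] w 0.0854 F [-3.6  4.3  2. ] tilt [0.0381 0.0009] q [  -1.   11.  100.    0.   67. -103.]
```

View pics/side6.png

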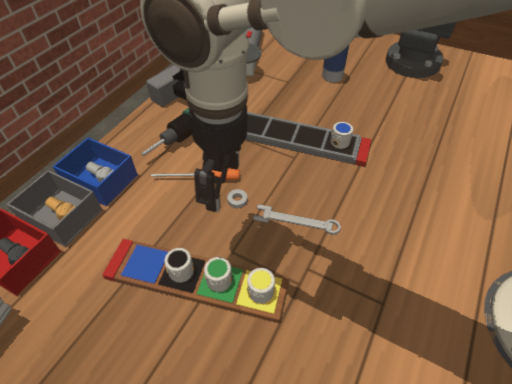

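Request:
servo_tool(motion=[[[-16,26,4,0,85],[-16,26,6,-0.5,85],[-10,19,10,0,85],[-4,8,10,0,85],[-2,3,6,0,85],[0,0,0,0,85]]])

```text
t: 12.78
position: [0.588, 0.2094, 0.1074]
ee_rot: [[-0.973, -0.226, 0.039], [-0.226, 0.974, 0.001], [-0.038, -0.008, -0.999]]
contact_force: [-0.3, -0.1, 0.1]
width: 0.085
```

```bash
python3 go.py k .028
```

```text
t 12.78 pos [0.588  0.2094 0.1074] twist 0.48 in cur axes mm [ 3.1 -2.5 79.4] in target axes [ 0.1 -3.1 79.4] w 0.085 F [-0.3 -0.1  0.1] tilt [0.0388 0.0011] q [  9.  21.  91.  -0.  65. -94.]
```

Request:
servo_tool(motion=[[[2,-1.5,12,0.5,85],[1,-1,18,0,85],[1,0,22,0,85],[1,0,16,0,85],[0,0,7,0,85],[0,0,1,0,85]]])

```text
t: 13.28
position: [0.587, 0.1998, 0.0281]
ee_rot: [[-0.977, -0.21, 0.041], [-0.211, 0.978, -0.0], [-0.04, -0.009, -0.999]]
contact_force: [0.4, -0.2, 0.0]
width: 0.085
```

```bash
python3 go.py k .028
python3 - <<'E'
from h import *
for c in("side",): cv2.imwrite(f"pics/{c}7.png",cv2.resize(viewer.snapshot(c)["pixels"][90:330,60:320],None,fx=2.2,fy=2.2))
E
python3 go.py k .028
```

```text
t 13.28 pos [0.587  0.1998 0.0281] twist -0.45 in cur axes mm [-2.9  6.   0.1] in target axes [-2.9  6.   0.1] w 0.085 F [ 0.4 -0.2  0. ] tilt [ 0.0409 -0.0004] q [  8.  27.  94.  -0.  57. -94.]
t 13.33 pos [0.5871 0.1998 0.0284] twist -0.45 in cur axes mm [-2.8  6.1  0.4] in target axes [-2.9  6.   0.4] w 0.085 F [-0.3  0.3  0.2] tilt [ 0.0408 -0.0005] q [  8.  27.  94.  -0.  57. -94.]
```

View pics/side7.png

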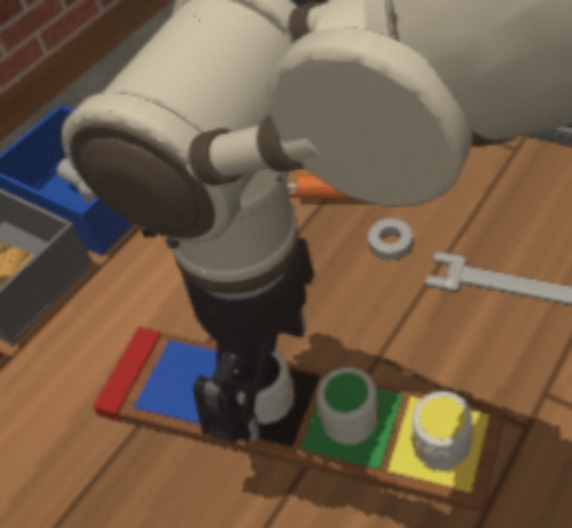

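Request:
servo_tool(motion=[[[-1.5,4,0,0,85],[0,1,0.5,0,60],[0,0,0.5,0,40],[0,0,0.5,0,40],[0,0,0.5,0,40],[0,0,0,0,40],[0,0,0,0,40]]])

```text
t: 13.92
position: [0.5915, 0.2054, 0.0319]
ee_rot: [[-0.977, -0.209, 0.05], [-0.21, 0.978, 0.001], [-0.049, -0.01, -0.999]]
contact_force: [-0.3, 0.4, -1.8]
width: 0.0432
```

```bash
python3 go.py k .13
```

```text
t 13.92 pos [0.5915 0.2054 0.0319] twist -0.51 in cur axes mm [ -2.1   0.5 -98.1] in target axes [  2.6   1.5 -98.1] w 0.0432 F [-0.3  0.4 -1.8] tilt [0.0498 0.0008] q [  8.  27.  93.  -0.  57. -94.]
```

Request:
servo_tool(motion=[[[0,0,-20,0,40],[0,0,-36,0,40],[2,0,-36,0,40],[5,-20,-8,0,40],[14,-38,0,1.4,40],[14,-38,0,1.4,40],[14,-38,0,0,40],[14,-38,0,0,40],[14,-38,0,0,40],[14,-38,0,0,40],[14,-38,0,0,40]]])

```text
t: 14.83
position: [0.5308, -0.0974, 0.1327]
ee_rot: [[-0.984, -0.174, 0.05], [-0.174, 0.985, 0.001], [-0.05, -0.008, -0.999]]
contact_force: [0.8, -0.9, -0.4]
width: 0.0428
```

```bash
python3 go.py p2 .1
```

```text
t 14.83 pos [ 0.5308 -0.0974  0.1327] twist 0.6 in cur axes mm [  26.1 -122.2   32.4] in target axes [  23.2 -122.7   32.7] w 0.0428 F [ 0.8 -0.9 -0.4] tilt [0.0504 0.0011] q [ -24.    7.  105.    1.   65. -125.]
```

Request:
servo_tool(motion=[[[5,-32,4,0.5,40],[5,-32,6,0,40],[4,-24,8,0,40],[3,-14,8,0,40],[2,-8,5,0,40],[1,-3,2,0,40],[0,0,0,0,40]]])

```text
t: 15.42
position: [0.5278, -0.2262, 0.0986]
ee_rot: [[-0.987, -0.154, 0.051], [-0.155, 0.988, -0.002], [-0.05, -0.01, -0.999]]
contact_force: [-0.0, -0.0, -1.1]
width: 0.0429
```

```bash
python3 go.py p2 .0289
```

```text
t 15.42 pos [ 0.5278 -0.2262  0.0986] twist -0.52 in cur axes mm [ 2.6  4.6 69.6] in target axes [-0.9  3.9 69.7] w 0.0429 F [-0.  -0.  -1.1] tilt [ 0.0509 -0.0023] q [ -36.   15.  101.    2.   62. -136.]
```

Request:
servo_tool(motion=[[[1,2,12,-0.5,40],[1,1.5,18,0,40],[1,0,18,0,40],[0.5,0,10,0,40],[0.5,0,5,0,40],[0,0,2,0,40]]])

```text
t: 15.92
position: [0.5281, -0.2169, 0.0304]
ee_rot: [[-0.984, -0.172, 0.053], [-0.172, 0.985, -0.001], [-0.052, -0.01, -0.999]]
contact_force: [-0.7, 0.0, -0.4]
width: 0.0432
```

```bash
python3 go.py p2 .0289
python3 - <<'E'
from h import *
for c in("side",): 
  d=viewer.snapshot(c);cv2.imwrite(f"pics/{c}8.png",cv2.resize(d["pixels"][60:240,200:420],None,fx=3,fy=3))
E
python3 go.py p2 .0289
```

```text
t 15.92 pos [ 0.5281 -0.2169  0.0304] twist 0.51 in cur axes mm [ 1.1 -5.2  1.5] in target axes [ 0.9 -5.2  1.5] w 0.0432 F [-0.7  0.  -0.4] tilt [ 0.0528 -0.0014] q [ -35.   20.  103.    2.   54. -136.]
t 15.97 pos [ 0.528  -0.2169  0.0304] twist 0.51 in cur axes mm [ 1.  -5.3  1.5] in target axes [ 0.8 -5.3  1.5] w 0.0429 F [-0.   0.5 -1.3] tilt [ 0.0525 -0.0011] q [ -35.   20.  103.    2.   54. -136.]
```

View pics/side8.png

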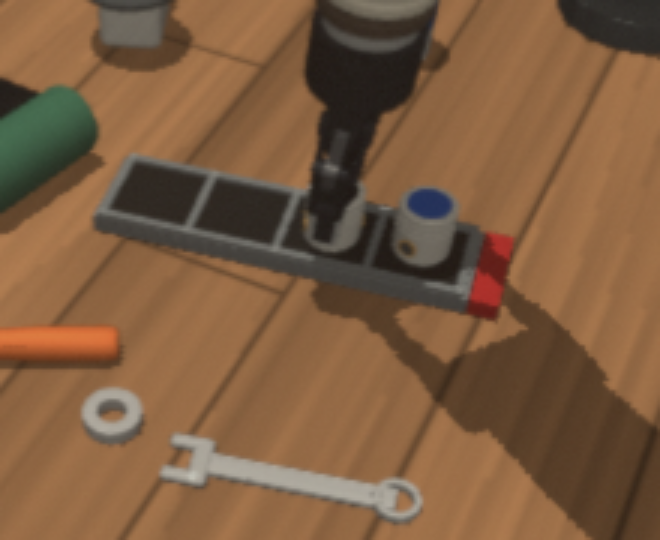

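Request:
servo_tool(motion=[[[-1,-3,0,0,40],[0,0,1,0,40],[0,0,2,0,40]]])

```text
t: 16.22
position: [0.5314, -0.2201, 0.0294]
ee_rot: [[-0.983, -0.173, 0.056], [-0.174, 0.985, -0.003], [-0.054, -0.013, -0.998]]
contact_force: [-0.7, 0.2, -1.3]
width: 0.043
```

```bash
python3 go.py p2 .0289
```

```text
t 16.22 pos [ 0.5314 -0.2201  0.0294] twist 0.58 in cur axes mm [ 3.7 -1.4  0.3] in target axes [ 3.7 -1.5  0.5] w 0.043 F [-0.7  0.2 -1.3] tilt [ 0.0555 -0.0031] q [ -35.   21.  102.    2.   54. -137.]
```

Request:
servo_tool(motion=[[[0.5,-0.5,2,0,40],[0,0,1.5,0,40]]])

```text
t: 16.38
position: [0.5321, -0.2211, 0.0281]
ee_rot: [[-0.983, -0.173, 0.057], [-0.174, 0.985, -0.003], [-0.055, -0.013, -0.998]]
contact_force: [-8.9, 5.0, 17.8]
width: 0.0434
```

```bash
python3 go.py p2 .0289
```

```text
t 16.38 pos [ 0.5321 -0.2211  0.0281] twist 0.58 in cur axes mm [ 4.2 -0.4 -1.1] in target axes [ 4.2 -0.5 -0.8] w 0.0434 F [-8.9  5.  17.8] tilt [ 0.0565 -0.003 ] q [ -36.   21.  102.    2.   54. -137.]
```

Contact; release, lift, and return to green.

Request:
servo_tool(motion=[[[0,0,-0.7,0,66],[0,0,0,0,66],[0,0,0,0,66],[0,0,0,0,66]]])

```text
t: 16.72
position: [0.5336, -0.2226, 0.031]
ee_rot: [[-0.983, -0.173, 0.06], [-0.173, 0.985, -0.006], [-0.058, -0.016, -0.998]]
contact_force: [-0.1, -0.4, -0.1]
width: 0.0659
```

```bash
python3 go.py g .13
python3 - <<'E'
from h import *
for c in("side",): 
  d=viewer.snapshot(c);cv2.imwrite(f"pics/{c}9.png",cv2.resize(d["pixels"][60:240,200:420],None,fx=3,fy=3))
E
python3 go.py g .13
```

```text
t 16.72 pos [ 0.5336 -0.2226  0.031 ] twist -2.65 in cur axes mm [ -64.6  406.8 -102. ] in target axes [-77.3 405.3 -99. ] w 0.0659 F [-0.1 -0.4 -0.1] tilt [ 0.0603 -0.0058] q [ -36.   21.  102.    2.   54. -137.]
t 16.77 pos [ 0.5336 -0.2226  0.0309] twist -2.65 in cur axes mm [ -64.6  406.8 -102. ] in target axes [-77.3 405.3 -99.1] w 0.066 F [ 0.1 -0.2  0.2] tilt [ 0.0603 -0.0057] q [ -36.   21.  102.    2.   54. -137.]
```

View pics/side9.png

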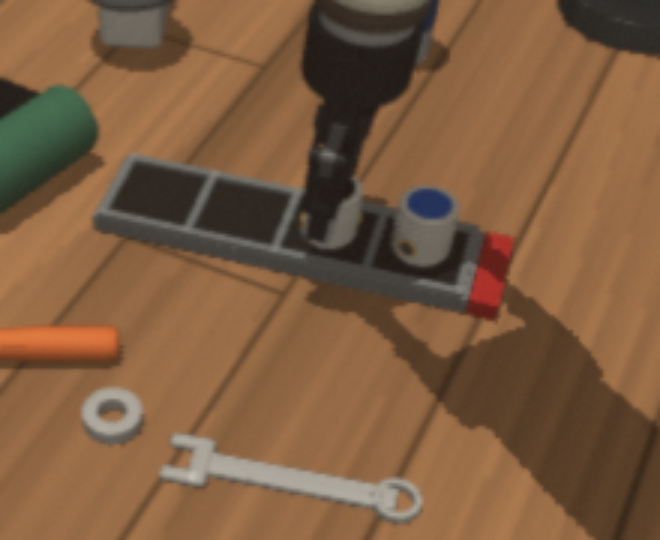

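Request:
servo_tool(motion=[[[0,0,-20,0,66],[0,0,-36,0,85],[0,0,-36,-1.2,85],[0,20,-6,-1.2,85],[-8,39,0,0,85],[-8,39,0,0,85],[-8,39,0,0,85],[-8,39,0,0,85],[-8,39,0,0,85],[-8,39,0,0,85],[-8,39,0,0,85],[-8,39,0,0,85]]])

```text
t: 17.77
position: [0.5219, 0.1204, 0.1328]
ee_rot: [[-0.977, -0.2, 0.07], [-0.201, 0.979, -0.011], [-0.066, -0.025, -0.998]]
contact_force: [0.5, -0.3, 0.1]
width: 0.085
```

```bash
python3 go.py g .1
python3 - <<'E'
from h import *
for c in("side",): 
  d=viewer.snapshot(c);cv2.imwrite(f"pics/{c}10.png",d["pixels"])
E
python3 go.py g .1
```

```text
t 17.77 pos [0.5219 0.1204 0.1328] twist -1.05 in cur axes mm [-10.7  69.   31.9] in target axes [-14.   68.   32.8] w 0.085 F [ 0.5 -0.3  0.1] tilt [ 0.0696 -0.0107] q [   0.    6.  107.   -1.   63. -101.]
t 17.82 pos [0.5209 0.1275 0.1327] twist -0.77 in cur axes mm [-10.5  61.7  32.2] in target axes [-13.4  60.9  32.7] w 0.085 F [-2.9  4.2  1.6] tilt [ 0.0692 -0.0056] q [   1.    6.  106.   -0.   63. -101.]
```

View pics/side10.png

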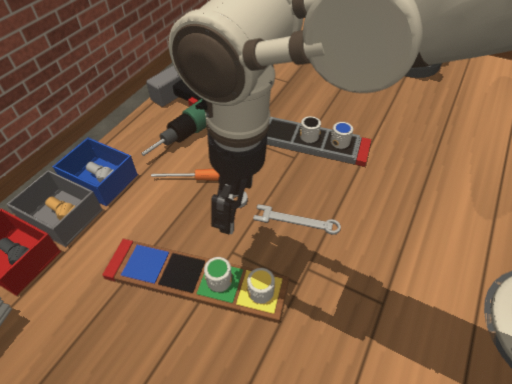

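Request:
servo_tool(motion=[[[-5,24,4,-0.5,85],[-3,18,8,0,85],[-2,10,10,0,85],[-1,4,6,0,85],[0,1,2,0,85]]])

```text
t: 18.23
position: [0.5215, 0.1923, 0.1015]
ee_rot: [[-0.972, -0.222, 0.072], [-0.223, 0.975, -0.005], [-0.069, -0.021, -0.997]]
contact_force: [0.2, 0.1, 0.3]
width: 0.0848
```

```bash
python3 go.py g .029
```

```text
t 18.23 pos [0.5215 0.1923 0.1015] twist 0.21 in cur axes mm [ 6.4 -0.7 72.3] in target axes [ 1.3 -2.2 72.5] w 0.0848 F [0.2 0.1 0.3] tilt [ 0.0724 -0.0052] q [  8.  11. 105.  -1.  60. -94.]
```

Request:
servo_tool(motion=[[[2,0,12,0,85],[2,0,18,0,85],[1,0,20,0,85],[1,0,12,0,85],[0,0,7,0,85],[0,0,2,0,85]]])

```text
t: 18.73
position: [0.5229, 0.1844, 0.0271]
ee_rot: [[-0.974, -0.216, 0.073], [-0.217, 0.976, -0.008], [-0.07, -0.023, -0.997]]
contact_force: [-0.0, -0.2, -0.8]
width: 0.0849
```

```bash
python3 go.py g .029
python3 - <<'E'
from h import *
for c in("side",): cv2.imwrite(f"pics/{c}11.png",cv2.resize(viewer.snapshot(c)["pixels"][90:330,60:320],None,fx=2.2,fy=2.2))
E
python3 go.py g .029
```

```text
t 18.73 pos [0.5229 0.1844 0.0271] twist -0.13 in cur axes mm [ 0.9  5.7 -2.1] in target axes [ 1.   5.7 -1.9] w 0.0849 F [-0.  -0.2 -0.8] tilt [ 0.0732 -0.0075] q [  7.  18. 106.  -1.  51. -94.]
t 18.78 pos [0.5229 0.1844 0.0272] twist -0.13 in cur axes mm [ 0.8  5.7 -2. ] in target axes [ 0.9  5.7 -1.8] w 0.0848 F [ 0.6 -0.3 -0.7] tilt [ 0.0731 -0.0076] q [  7.  18. 106.  -1.  51. -94.]
```

View pics/side11.png

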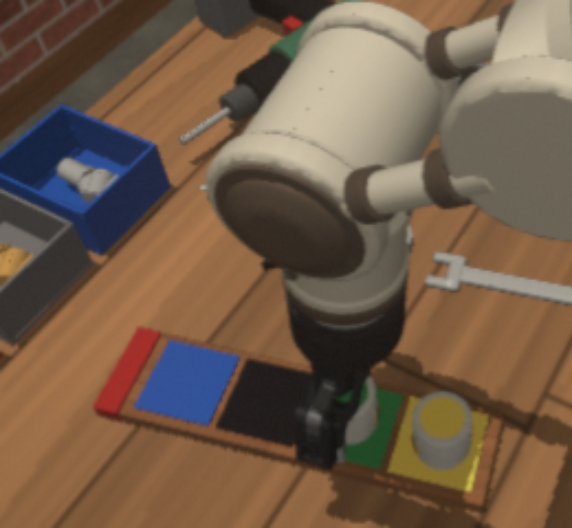

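Request:
servo_tool(motion=[[[0,4,-1,0,85],[0.5,1,0.5,0,60],[0,0,0.5,0,40],[0,0,0.5,0,40],[0,0,0.5,0,40],[0,0,0,0,40],[0,0,0,0,40]]])

```text
t: 19.37
position: [0.5248, 0.1894, 0.0305]
ee_rot: [[-0.973, -0.215, 0.08], [-0.216, 0.976, -0.007], [-0.077, -0.024, -0.997]]
contact_force: [0.3, 0.4, -1.0]
width: 0.0429
```

```bash
python3 go.py g .13;python3 go.py p3 .13
```

```text
t 19.37 pos [0.5248 0.1894 0.0305] twist -0.19 in cur axes mm [ -3.8  -1.2 -99.5] in target axes [  3.9   1.2 -99.5] w 0.0429 F [ 0.3  0.4 -1. ] tilt [ 0.0804 -0.0068] q [  8.  18. 106.  -1.  51. -94.]
t 19.37 pos [0.5248 0.1894 0.0305] twist 3.01 in cur axes mm [   7.6 -409.1  -90.5] in target axes [  -6.8 -407.   -99.5] w 0.0429 F [ 0.3  0.4 -1. ] tilt [ 0.0804 -0.0068] q [  8.  18. 106.  -1.  51. -94.]
```

Request:
servo_tool(motion=[[[0,0,-20,0,40],[2,0,-36,0,40],[2,0,-36,0,40],[0,-20,-6,0,40],[0,-40,0,1.3,40],[0,-40,0,1.3,40],[0,-40,0,0,40],[0,-40,0,0,40],[0,-40,0,0,40],[0,-40,0,0,40],[0,-40,0,0,40]]])

```text
t: 20.28
position: [0.5662, -0.1096, 0.1375]
ee_rot: [[-0.98, -0.183, 0.078], [-0.184, 0.983, -0.005], [-0.075, -0.019, -0.997]]
contact_force: [0.8, 0.9, -0.7]
width: 0.0432
```

```bash
python3 go.py p3 .1
```

```text
t 20.28 pos [ 0.5662 -0.1096  0.1375] twist 1.15 in cur axes mm [  -9.7 -104.7   40.4] in target axes [ -14.8 -105.2   37.5] w 0.0432 F [ 0.8  0.9 -0.7] tilt [ 0.0775 -0.0052] q [ -24.   11.  100.    2.   64. -125.]
```

Request:
servo_tool(motion=[[[-3,-30,4,0.5,40],[-3,-26,8,0,40],[-3,-18,10,0,40],[-2,-10,8,0,40],[-2,-5,6,0,40],[0,-1,2,0,40],[0,0,0,0,40]]])

```text
t: 20.87
position: [0.5982, -0.211, 0.1005]
ee_rot: [[-0.983, -0.163, 0.079], [-0.165, 0.986, -0.009], [-0.076, -0.022, -0.997]]
contact_force: [0.0, -0.7, -1.0]
width: 0.0429
```

```bash
python3 go.py p3 .0275
```

```text
t 20.87 pos [ 0.5982 -0.211   0.1005] twist 0.0 in cur axes mm [ 5.7  1.6 72.8] in target axes [ 0.2  0.  73. ] w 0.0429 F [ 0.  -0.7 -1. ] tilt [ 0.0785 -0.0092] q [ -31.   22.   92.    2.   62. -132.]
```

Request:
servo_tool(motion=[[[1,-2,12,0,40],[1,-1,18,0,40],[1,0,20,0,40],[0,0,12,0,40],[0,0,5,0,40],[0,0,2,0,40]]])

```text
t: 21.37
position: [0.6019, -0.2106, 0.0289]
ee_rot: [[-0.982, -0.169, 0.08], [-0.17, 0.985, -0.009], [-0.078, -0.023, -0.997]]
contact_force: [-0.4, 0.5, -0.9]
width: 0.0429
```

```bash
python3 go.py p3 .0275
python3 - <<'E'
from h import *
for c in("side",): 
  d=viewer.snapshot(c);cv2.imwrite(f"pics/{c}12.png",cv2.resize(d["pixels"][60:240,200:420],None,fx=3,fy=3))
E
python3 go.py p3 .0275
```

```text
t 21.37 pos [ 0.6019 -0.2106  0.0289] twist 0.34 in cur axes mm [4.  0.3 1.1] in target axes [3.9 0.2 1.4] w 0.0429 F [-0.4  0.5 -0.9] tilt [ 0.0804 -0.0091] q [ -31.   28.   93.    2.   55. -132.]
t 21.42 pos [ 0.6018 -0.2104  0.0287] twist 0.34 in cur axes mm [3.9 0.1 0.9] in target axes [3.8 0.1 1.2] w 0.0433 F [-1.2  0.5 -2. ] tilt [ 0.08   -0.0088] q [ -31.   28.   93.    2.   55. -132.]
```

View pics/side12.png

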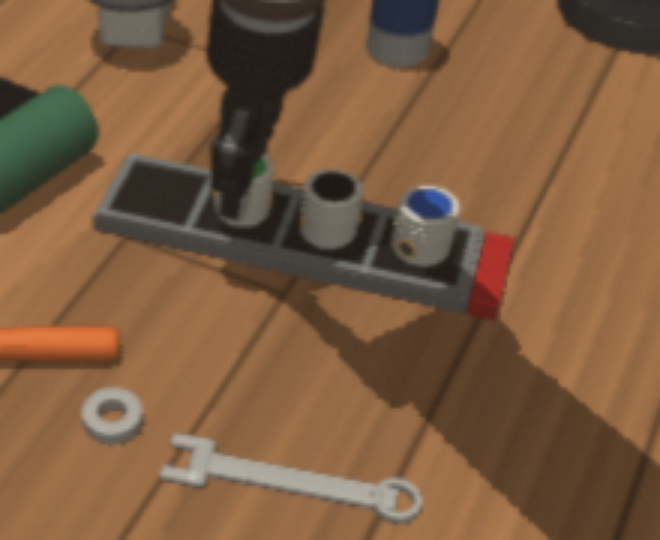

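Perfectly placed laterally. Lower to contact.

Request:
servo_tool(motion=[[[0,0,2,0,40],[0,0,1.5,0,40]]])

```text
t: 21.58
position: [0.6029, -0.2104, 0.0268]
ee_rot: [[-0.982, -0.17, 0.081], [-0.171, 0.985, -0.01], [-0.079, -0.023, -0.997]]
contact_force: [-3.0, 1.5, 3.2]
width: 0.0433
```

```bash
python3 go.py p3 .0275
```

```text
t 21.58 pos [ 0.6029 -0.2104  0.0268] twist 0.39 in cur axes mm [ 4.9  0.3 -1.1] in target axes [ 5.   0.3 -0.7] w 0.0433 F [-3.   1.5  3.2] tilt [ 0.0815 -0.0096] q [ -31.   28.   93.    2.   55. -132.]
```

Request:
servo_tool(motion=[[[0,0,1,0,40],[0,0,0,0,66],[0,0,0,0,66],[0,0,0,0,66],[0,0,0,0,66]]])

```text
t: 22.0
position: [0.6058, -0.2121, 0.0297]
ee_rot: [[-0.982, -0.17, 0.088], [-0.172, 0.985, -0.013], [-0.084, -0.028, -0.996]]
contact_force: [0.3, -0.3, -0.3]
width: 0.0661
```

```bash
python3 go.py y .13;python3 - <<'E'
from h import *
for c in("side",): 
  d=viewer.snapshot(c);cv2.imwrite(f"pics/{c}13.png",cv2.resize(d["pixels"][60:240,200:420],None,fx=3,fy=3))
E
```

```text
t 22.0 pos [ 0.6058 -0.2121  0.0297] twist -2.82 in cur axes mm [  80.   404.5 -119. ] in target axes [  69.5  411.4 -100.3] w 0.0661 F [ 0.3 -0.3 -0.3] tilt [ 0.088  -0.0135] q [ -31.   28.   93.    2.   55. -132.]
```

View pics/side13.png

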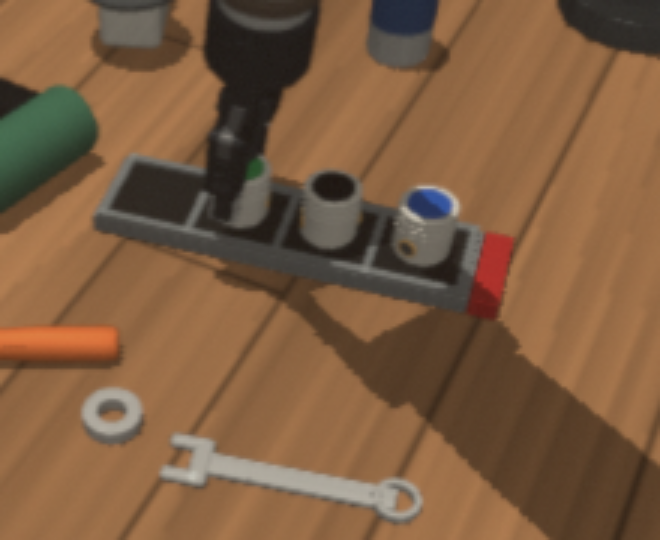

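Request:
servo_tool(motion=[[[-2,0,-20,0,66],[-3,0,-36,0,85],[0,0,-36,-1.2,85],[6,20,-8,-1.2,85],[9,39,0,0,85],[9,39,0,0,85],[9,39,0,0,85],[9,39,0,0,85],[9,39,0,0,85],[9,39,0,0,85],[9,39,0,0,85],[9,39,0,0,85]]])

```text
t: 23.05
position: [0.4568, 0.1008, 0.1194]
ee_rot: [[-0.975, -0.198, 0.103], [-0.201, 0.979, -0.02], [-0.097, -0.04, -0.994]]
contact_force: [1.0, 0.9, -0.4]
width: 0.0851
```

```bash
python3 go.py y .1
python3 - <<'E'
from h import *
for c in("side",): 
  d=viewer.snapshot(c);cv2.imwrite(f"pics/{c}14.png",d["pixels"])
E
python3 go.py y .1
```

```text
t 23.05 pos [0.4568 0.1008 0.1194] twist -1.18 in cur axes mm [-4.5 74.5 16.9] in target axes [-7.6 73.7 19.4] w 0.0851 F [ 1.   0.9 -0.4] tilt [ 0.1033 -0.0201] q [  -2.   -5.  119.   -1.   59. -103.]
t 23.1 pos [0.4526 0.1067 0.1179] twist -0.89 in cur axes mm [-7.9 67.7 16.3] in target axes [-10.4  66.9  17.9] w 0.0851 F [-1.9  5.4 -1. ] tilt [ 0.0982 -0.0157] q [  -1.   -5.  119.   -1.   60. -103.]
```

View pics/side14.png

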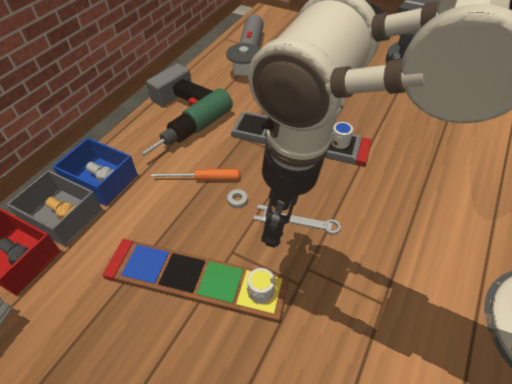

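Request:
servo_tool(motion=[[[-5,22,2,-0.5,85],[-4,17,4,0,85],[-3,10,4,0,85],[-2,5,2,0,85],[-1,1,1,0,85]]])

```text
t: 23.52
position: [0.4552, 0.1695, 0.1049]
ee_rot: [[-0.97, -0.22, 0.101], [-0.222, 0.975, -0.015], [-0.096, -0.037, -0.995]]
contact_force: [0.0, -0.6, -0.5]
width: 0.085
```

```bash
python3 go.py y .028
```

```text
t 23.52 pos [0.4552 0.1695 0.1049] twist 0.1 in cur axes mm [13.1  9.1 75.7] in target axes [ 5.8  6.2 76.9] w 0.085 F [ 0.  -0.6 -0.5] tilt [ 0.1013 -0.0146] q [  7.  -0. 117.  -2.  58. -95.]
```

Request:
servo_tool(motion=[[[4,5,10,0,85],[3,4,16,0,85],[3,2,20,0,85],[2,1,16,0,85],[0,0,9,0,85],[0,0,3,0,85]]])

```text
t: 24.02
position: [0.4503, 0.175, 0.0265]
ee_rot: [[-0.971, -0.215, 0.106], [-0.218, 0.976, -0.015], [-0.1, -0.038, -0.994]]
contact_force: [-1.0, -0.2, -0.6]
width: 0.0851
```

```bash
python3 go.py y .028
python3 - <<'E'
from h import *
for c in("side",): cv2.imwrite(f"pics/{c}15.png",cv2.resize(viewer.snapshot(c)["pixels"][90:330,60:320],None,fx=2.2,fy=2.2))
E
python3 go.py y .028
```

```text
t 24.02 pos [0.4503 0.175  0.0265] twist -0.16 in cur axes mm [ 2.  -0.3 -1.7] in target axes [ 2.2 -0.2 -1.5] w 0.0851 F [-1.  -0.2 -0.6] tilt [ 0.1055 -0.0153] q [  8.   8. 119.  -2.  47. -93.]
t 24.07 pos [0.45   0.1749 0.0264] twist -0.16 in cur axes mm [ 1.7 -0.3 -1.8] in target axes [ 1.8 -0.2 -1.6] w 0.0852 F [-0.6 -0.1 -0.7] tilt [ 0.1047 -0.0155] q [  8.   8. 119.  -2.  47. -93.]
```

View pics/side15.png

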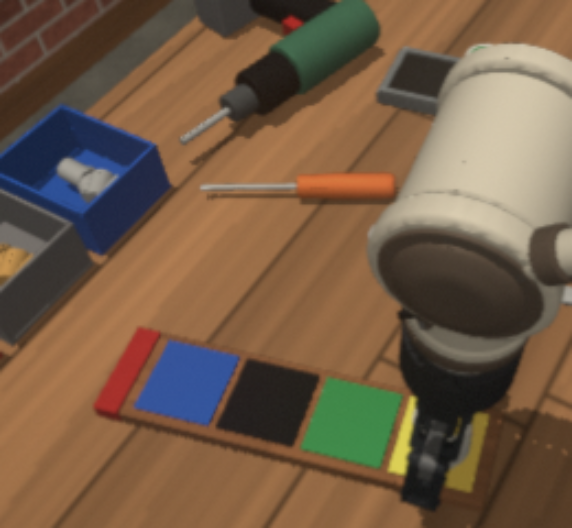

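Aligned. Close.

Request:
servo_tool(motion=[[[0.5,0,0,0,40],[0,0,0.5,0,40],[0,0,0.5,0,40],[0,0,0.5,0,40],[0,0,0.5,0,40],[0,0,0,0,40],[0,0,0,0,40]]])

```text
t: 24.65
position: [0.4532, 0.1745, 0.0283]
ee_rot: [[-0.971, -0.214, 0.111], [-0.217, 0.976, -0.015], [-0.106, -0.038, -0.994]]
contact_force: [-0.9, -0.4, -0.9]
width: 0.0435
```

```bash
python3 go.py y .13;python3 go.py p4 .13
```

```text
t 24.65 pos [0.4532 0.1745 0.0283] twist -0.26 in cur axes mm [  -5.9   -3.  -101.6] in target axes [   4.9    0.9 -101.7] w 0.0435 F [-0.9 -0.4 -0.9] tilt [ 0.1113 -0.0146] q [  8.   8. 119.  -2.  47. -93.]
t 24.65 pos [0.4532 0.1745 0.0283] twist 2.94 in cur axes mm [-137.4 -414.1  -71.8] in target axes [-150.  -403.4 -101.7] w 0.0435 F [-0.9 -0.4 -0.9] tilt [ 0.1113 -0.0146] q [  8.   8. 119.  -2.  47. -93.]
```

Request:
servo_tool(motion=[[[-2,0,-20,0,40],[-3,0,-36,0,40],[-5,-10,-20,0,40],[-10,-30,0,0,40],[-14,-38,0,1.2,40],[-14,-38,0,1.2,40],[-14,-38,0,0,40],[-14,-38,0,0,40],[-14,-38,0,0,40],[-14,-38,0,0,40],[-14,-38,0,0,40]]])

```text
t: 25.57
position: [0.6173, -0.1053, 0.1293]
ee_rot: [[-0.977, -0.183, 0.108], [-0.186, 0.983, -0.013], [-0.104, -0.032, -0.994]]
contact_force: [-0.1, -0.4, -1.2]
width: 0.0433
```

```bash
python3 go.py p4 .1
```

```text
t 25.57 pos [ 0.6173 -0.1053  0.1293] twist 1.17 in cur axes mm [ -28.1 -100.3   35.7] in target axes [ -33.8 -100.6   29.3] w 0.0433 F [-0.1 -0.4 -1.2] tilt [ 0.1079 -0.0127] q [ -22.   17.   94.    2.   63. -123.]
```

Request:
servo_tool(motion=[[[-8,-28,4,0.5,40],[-7,-24,8,0,40],[-6,-18,8,0,40],[-4,-10,6,0,40],[-2,-5,5,0,40],[0,-1,2,0,40],[0,0,0,0,40]]])

```text
t: 26.15
position: [0.6671, -0.2, 0.1011]
ee_rot: [[-0.98, -0.165, 0.112], [-0.168, 0.986, -0.017], [-0.107, -0.036, -0.994]]
contact_force: [0.5, 0.2, -0.8]
width: 0.0432
```

```bash
python3 go.py p4 .0253
```

```text
t 26.15 pos [ 0.6671 -0.2     0.1011] twist 0.12 in cur axes mm [ 8.1  3.7 75.3] in target axes [-0.1  1.  75.8] w 0.0432 F [ 0.5  0.2 -0.8] tilt [ 0.1117 -0.0175] q [ -28.   29.   83.    2.   63. -128.]
```

Request:
servo_tool(motion=[[[1,-1,12,0,40],[2,0,18,0,40],[1,0,20,0,40],[0.5,0,14,0,40],[0,0,6,0,40],[0,0,2,0,40]]])

```text
t: 26.65
position: [0.6706, -0.1981, 0.0259]
ee_rot: [[-0.979, -0.17, 0.113], [-0.173, 0.985, -0.017], [-0.108, -0.036, -0.993]]
contact_force: [-0.7, -0.2, -0.4]
width: 0.0433
```

```bash
python3 go.py p4 .0253
python3 - <<'E'
from h import *
for c in("side",): 
  d=viewer.snapshot(c);cv2.imwrite(f"pics/{c}16.png",cv2.resize(d["pixels"][60:240,200:420],None,fx=3,fy=3))
E
python3 go.py p4 .0253
```

```text
t 26.65 pos [ 0.6706 -0.1981  0.0259] twist 0.42 in cur axes mm [ 3.8 -0.3  0.2] in target axes [ 3.7 -0.3  0.6] w 0.0433 F [-0.7 -0.2 -0.4] tilt [ 0.1126 -0.0166] q [ -27.   35.   84.    3.   56. -129.]
t 26.7 pos [ 0.6703 -0.1979  0.0256] twist 0.42 in cur axes mm [ 3.5 -0.5 -0. ] in target axes [ 3.5 -0.6  0.3] w 0.0432 F [-0.8  0.  -2. ] tilt [ 0.1119 -0.0162] q [ -27.   35.   84.    3.   56. -129.]
```

View pics/side16.png

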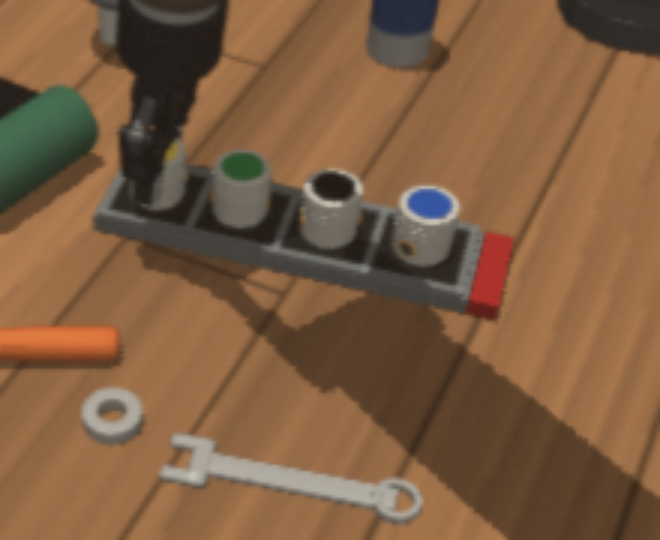

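Request:
servo_tool(motion=[[[0,0,2,0,40],[0,0,1.5,0,40]]])

```text
t: 26.87
position: [0.672, -0.1981, 0.0242]
ee_rot: [[-0.979, -0.171, 0.114], [-0.174, 0.985, -0.017], [-0.11, -0.037, -0.993]]
contact_force: [-3.5, 1.6, 5.2]
width: 0.0431
```

```bash
python3 go.py p4 .0253
```

```text
t 26.87 pos [ 0.672  -0.1981  0.0242] twist 0.46 in cur axes mm [ 5.  -0.1 -1.6] in target axes [ 5.1 -0.1 -1.1] w 0.0431 F [-3.5  1.6  5.2] tilt [ 0.1144 -0.0174] q [ -27.   35.   83.    3.   56. -129.]
```

Contact. Release, then lift straight up.

Request:
servo_tool(motion=[[[0,0,1,0,40],[0,0,0,0,68],[0,0,0,0,68],[0,0,0,0,68],[0,0,0,0,68],[-2,0,-20,0,68],[-4,0,-36,0,68],[-4,0,-36,0,68],[-2,0,-20,0,68]]])

```text
t: 27.62
position: [0.6682, -0.193, 0.1348]
ee_rot: [[-0.98, -0.17, 0.107], [-0.173, 0.985, -0.014], [-0.103, -0.032, -0.994]]
contact_force: [0.8, 0.1, 0.1]
width: 0.0687
```

Request:
servo_tool(motion=[[[10,20,-10,0,68],[10,38,-5,0,68],[10,38,0,0,68],[10,38,0,0,68],[5,20,0,0,68],[0,5,0,0,68],[0,0,0,0,68],[0,0,0,0,68]]])

```text
t: 28.28
position: [0.5989, -0.0432, 0.1511]
ee_rot: [[-0.978, -0.166, 0.128], [-0.171, 0.985, -0.024], [-0.123, -0.045, -0.991]]
contact_force: [0.5, -0.3, -0.7]
width: 0.0682
```

```bash
python3 go.py p4 .0253
python3 - <<'E'
from h import *
for c in("side","top"): 
  d=viewer.snapshot(c);p=d["pixels"];cv2.imwrite(f"pics/{c}17.png",cv2.resize(p[60:240,200:420] if c=="side" else p[100:290,200:410],None,fx=3,fy=3))
  for n in("blue","black","green","yellow"):
    r=viewer.tip_of(c,"piston_"+n); 
    if r: print(c,n,r[0]["p"],ray2plane(d,r[0]["pixel"],.016)[0].round(4))
E
```

```text
t 28.28 pos [ 0.5989 -0.0432  0.1511] twist 0.18 in cur axes mm [ -24.5 -159.1  137.1] in target axes [ -41.7 -164.8  125.8] w 0.0682 F [ 0.5 -0.3 -0.7] tilt [ 0.1285 -0.0235] q [ -16.   11.   99.    1.   63. -116.]
side blue 0.67 [ 0.4674 -0.2297  0.016 ]
side black 0.98 [ 0.5171 -0.2238  0.016 ]
side green 0.96 [ 0.6006 -0.2009  0.016 ]
side yellow 0.66 [ 0.6703 -0.203   0.016 ]
top blue 0.59 [ 0.4563 -0.2436  0.016 ]
top black 0.61 [ 0.5275 -0.22    0.016 ]
top green 0.85 [ 0.6076 -0.2184  0.016 ]
top yellow 0.93 [ 0.6657 -0.1955  0.016 ]
```

View pics/side17.png

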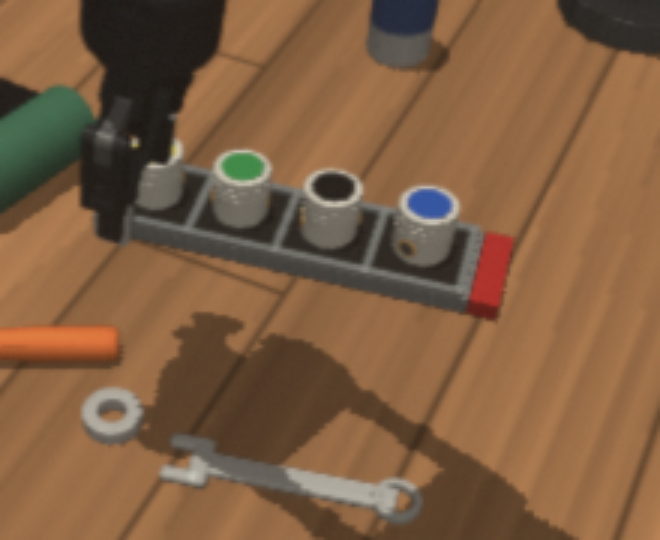

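View pics/top17.png

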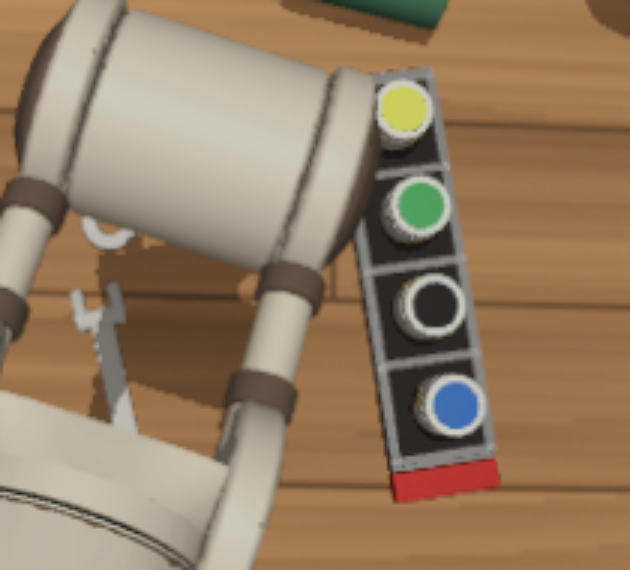

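Run:
```python
from h import *
P=dict(blue=(.4587,-.2338),black=(.528,-.2222),green=(.598,-.211),yellow=(.667,-.199))
for c in("side","top"):
    d=viewer.snapshot(c); hsv=cv2.cvtColor(d["pixels"],cv2.COLOR_BGR2HSV)
    H,S,V=[hsv[...,i].astype(int) for i in range(3)]
    cols={"blue":(S>100)&(H>100)&(H<130),"yellow":(S>90)&(H>24)&(H<36),"green":(S>80)&(H>45)&(H<80),"black":V<70}
    for n,m in cols.items():
        u,v=project(d,[*P[n],.060])[0]; k,l,st,ce=cv2.connectedComponentsWithStats(m.astype(np.uint8),connectivity=4)
        b=[i for i in range(1,k) if 30<st[i,4]<400 and np.hypot(*(ce[i]-[u,v]))<8]
        for i in b:
            w=ray2plane(d,ce[i],.060)[0]; e=(w[:2]-P[n])*1e3; t=np.radians(9.4)
            print(c,n,st[i,4],"row off",round(e@[np.cos(t),np.sin(t)],1),"across",round(e@[-np.sin(t),np.cos(t)],1))
```

```text
side blue 102 row off 0.8 across -1.0
side green 96 row off 1.7 across 0.7
side black 87 row off 1.4 across 1.9
top blue 170 row off 1.7 across -4.6
top yellow 173 row off 3.6 across -1.9
top green 171 row off 3.5 across -2.8
top black 159 row off 2.6 across -1.3
```

```bash
python3 -c "
from bench import arm,status
print(status.read_state()['t'],arm.finish_job())"
```

```text
the job is handed in; nothing more can be done
28.8833 None
```

I moved all four pistons to the grey rack and handed the job in at about 29 s of the 102 s allowed. Counted from its red end, the order is blue, black, green, yellow, the same as on the wooden rack.

**Final checks:** The last side and top pictures show all four standing upright, crown up, one to a pocket. The crown centres measured at most 4.6 mm from the pocket centres, and each piston has about 10 mm of clearance. The gripper was open and well clear of the rack. The yellow crown was partly hidden in the side view, so only the top camera measured that one.

**What disagreed or went off:**
- **Cameras:** the two cameras differ by 2–4 mm across the row.
- **Network points:** the networks' points for the piston bases scattered up to about 11 mm from the pocket centres. I relied on the crown centres from the pictures instead.
- **Tool tilt:** the tool slowly leaned to about 7°, mostly along the row. I lowered each piston until I felt contact with the floor before letting go. The highest force I saw was about 33 N at the wrist, when I set down blue.

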